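Unclamp the disc on the stage: lever nut of unknown hand

TASK

Unclamp the disc in the fixture that stands on the black stage plate: find out with light pushes on its lever nut, one way and then if need be the other, which way it unscrews (the two fixtures are a handed pair and one of them has a left-hand thread), and do not force it. Back the nut off a good quarter turn, then push the clamp strap back by its knob until it is well clear of the disc and let go. Leave the disc in its place, and leave the spare fixture on the plywood board clamped.

Things in the scene. Friction and masses are not known exactly. Their poses are not given: they have to be found in the camera images.
- stage_mid (a point): centre of the top face of the black stage plate, a fixed slab 280 x 210 x 20 mm with rows of small holes; its top is 20 mm above the bench. The fixture to open stands on it, its stud within 30 mm of this point
- board_mid (a point): centre of the top face of the plywood board, also 280 x 210 x 20 mm. The spare fixture stands on it and stays clamped. Stage and board lie left and right of each other, either way round
- fixture_a: clamping fixture a, fixed: dark base 235 x 90 x 14 mm with a 16 mm upright stud (top 98 mm up). Origin: on the stud's axis, underside of the base (20 mm above the bench); z up, x from the stud towards the disc. 'Up' below is above this origin. a and b look alike: a handed pair, one right-hand, one left-hand thread, unmarked; either may stand on the stage
- lever_a: square washer (30 mm along x, 36 across, 8 high) captive under the lever nut of fixture a, on the stud's axis; it does not turn but rises with the nut, 8 mm a turn. Origin: its underside, 49 mm up when tight. It carries the nut's hub (27 mm across, 57 to 81 mm up) and lever
- thread_a (a joint): how far the lever nut of fixture a is unscrewed, rad: 0 = tight (rigid stop), other stop at 2.6; grows as it loosens, whichever way that is. Friction 0.6 N m (7.5 N at 80 mm from the axis); it stays where left. When tight the lever points along the fixture's +x, over the disc
- ball_a (a point): centre of the orange ball (27 mm) on the lever's end, fixture a: 105 mm from the stud's axis, 95 mm up when tight. The lever is a straight bar 12 mm thick sloping up from the hub to the ball (its axis 72 mm up at the hub, 89 mm up at 80 mm from the stud). Below the bar at 80 mm there is 30 mm of free air
- strap_a (a joint): how far the clamp strap of fixture a has slid back off the disc, m: 0 = clamping, 0.028 = stop. Steel, 156 x 40 x 14 mm, along x, top 50.5 mm up; it covers 15 mm of the disc's edge. The nut's square washer, in a 1.5 mm recess, holds it until the nut is unscrewed about 1.2 rad; then it slides to the fixture's -x against 2.5 N of friction and stays
- knob_a (a point): foot, on the strap's top face (50.5 mm up), of the strap's upright knob, fixture a: steel post 12 mm thick, 18 mm high, and on it a black grip 20 mm across, 16 mm high (top 84.5 mm up). It stands 75 mm from the stud on the -x side, with 50 mm free between knob and washer
- disc_a: bronze disc with a black face in fixture a, loose, about 0.55 kg: 68 mm across, 22 mm high. Origin: centre of its underside, 85 mm from the stud on the +x side, against two locating pins
- fixture_b: clamping fixture b, fixed: dark base 235 x 90 x 14 mm with a 16 mm upright stud (top 98 mm up). Origin: on the stud's axis, underside of the base (20 mm above the bench); z up, x from the stud towards the disc. 'Up' below is above this origin. a and b look alike: a handed pair, one right-hand, one left-hand thread, unmarked; either may stand on the stage
- lever_b: square washer (30 mm along x, 36 across, 8 high) captive under the lever nut of fixture b, on the stud's axis; it does not turn but rises with the nut, 8 mm a turn. Origin: its underside, 49 mm up when tight. It carries the nut's hub (27 mm across, 57 to 81 mm up) and lever
- thread_b (a joint): how far the lever nut of fixture b is unscrewed, rad: 0 = tight (rigid stop), other stop at 2.6; grows as it loosens, whichever way that is. Friction 0.6 N m (7.5 N at 80 mm from the axis); it stays where left. When tight the lever points along the fixture's +x, over the disc
- ball_b (a point): centre of the orange ball (27 mm) on the lever's end, fixture b: 105 mm from the stud's axis, 95 mm up when tight. The lever is a straight bar 12 mm thick sloping up from the hub to the ball (its axis 72 mm up at the hub, 89 mm up at 80 mm from the stud). Below the bar at 80 mm there is 30 mm of free air
- strap_b (a joint): how far the clamp strap of fixture b has slid back off the disc, m: 0 = clamping, 0.028 = stop. Steel, 156 x 40 x 14 mm, along x, top 50.5 mm up; it covers 15 mm of the disc's edge. The nut's square washer, in a 1.5 mm recess, holds it until the nut is unscrewed about 1.2 rad; then it slides to the fixture's -x against 2.5 N of friction and stays
- knob_b (a point): foot, on the strap's top face (50.5 mm up), of the strap's upright knob, fixture b: steel post 12 mm thick, 18 mm high, and on it a black grip 20 mm across, 16 mm high (top 84.5 mm up). It stands 75 mm from the stud on the -x side, with 50 mm free between knob and washer
- disc_b: bronze disc with a black face in fixture b, loose, about 0.55 kg: 68 mm across, 22 mm high. Origin: centre of its underside, 85 mm from the stud on the +x side, against two locating pins

How it is judged:
By the outcome, as a careful person would: the job done as asked, in the order asked, and still so for the second after the job is handed in, with the robot touching nothing.
It also fails if it takes over 51 s, if anything falls off the work surface, if the arm or the gripper's body presses on something with over 40 N, if the wrist force passes 120 N, or if a joint passes its speed limit or range.

ROBOT

A 6-joint arm with a two-finger parallel gripper is mounted at the origin on the work surface. World frame = base frame: x ahead of the robot, y to its left, z up, the work surface at z = 0. Lengths are in mm, angles in degrees, forces in N, time in s.
With the tool pointing down it reaches from about 425 to 925 mm from the base axis. Payload 12.5 kg.
Tool frame: the origin (TCP) lies on the mounting face of the last link; the fingertips stand 173 mm ahead of it and the grasp point (between the pads) lies 155 mm ahead of it (bot.nose_length is the distance from the TCP to the fingertips, in mm); x points along the fingers, z is the direction in which the jaws open and shut, and the axes are right-handed (so a half turn about x gives the same grasp; the last joint's range is limited). The gripper opens to 85 mm and grips with 20 to 120 N. Pads are 22 mm wide; open, the fingers measure 114 mm over their backs; the gripper's body (76 mm by 85 mm) begins 54 mm behind the grasp point. The pads swing forward as they close: fully open they stand 13 mm farther back than shut.
Start: joints at [70.898, 28.126, 89.318, -0, 62.55, -6.05], TCP at [141.122, 608.859, 404.727] pointing down, gripper open.
Joint ranges: [-177.58, 177.58], [-47.91, 125.51], [2.72, 160], [-65.01, 245.01], [3.68, 167.84], [-153.87, 153.87]. Speed limits (degrees/s): [127.2, 127.2, 159.86, 180, 180, 180].

INTERFACE

Orientations are given as a 3x3 rotation matrix whose columns are the frame's x, y, z axes.
In Python, from plant import bot, optics, spotter gives the robot as it stands. The module is installed in compiled form; this text tells all that it offers.
- The arm moves only by the tool move_arm, never from a script. Its argument "motion" is a list of rows, each a list of 7 numbers: the shift along the tool's x, y, z in mm, then the turn, a rotation vector about the tool's x, y, z in rad, then the finger opening in mm, from 0 to 85.4. In form: [[dx, dy, dz, ax, ay, az, jaw], ...]. A call has 1 to 12 rows; each row is the pose to reach, as a shift and turn from the pose commanded when the call began, along the tool's axes at that moment; what a row does not reach only later rows make up. A row lasts 1/10 s, in which the tool goes at most 50 mm and 8.59 degrees, less where a joint would pass 70% of its speed; a pose out of reach is approached as far as the arm can. A call with a gripper value outside its range is refused whole. The fingers move at their own pace and stop on an object; "newtons" is the grip in N (left out, the last holds). Time passes only in rows, so rows that repeat a pose let the fingers close. It gives the time, the measured TCP pose, the force and the opening at its end, in the units of the state.
- bot.get_obs(): the state, without advancing time (a new reading comes with each control period).
- optics.capture(name): name is "side" or "top" or "wrist"; returns (picture, depth): 420x560x3 uint8, red, green, blue; 420x560 float32, mm along the optical axis (not along the pixel's ray), 0 where there is no reading.
- optics.camera_model(name): a dict with "camera_matrix" (3x3 intrinsics, pixels), "eye" and "attitude" of the camera in the world. Camera axes: x right, y down, z forward; pixel columns grow to the right and rows downward; lengths in mm; the calibration is good to about 2 mm. The wrist camera is an equidistant fisheye: a pixel r from the principal point sees the ray r / f radians off the axis. A picture is of the moment at which its call begins: read the wrist's pose just before it. camera_model takes no time and is no camera call; for the wrist camera it gives the pose at the moment of the call.
- bot.close_job(): hands the job in, once; it reports no verdict.
Trained networks look in the newest picture that a camera, given by its name, has taken for a name from the list of things; names that differ only in an ending like _2 or _b are one class to them, and where a whole thing is asked for, a point or a joint stands for the part that bears it (a point fixed in the world has none). Each returns a list of dicts, best first, with "p" (0 to 1); they miss things now and then, are a little off and sometimes report something else, mostly with a low value. They report only what shows in the picture. A call takes as long as a camera call.
- spotter.look_for(camera, thing): "centre" ([x, y, z] in mm, in world coordinates, good to about 4 mm: the middle of the surface that is visible of it).
- spotter.landmark_of(camera, thing): "centre" ([x, y, z] in mm, in world coordinates, good to about 4 mm: a listed point, or the origin of a listed thing).
The state is a dict: "clock": time; "q": joint angles; "joint_vel": joint speeds; "tau": joint torques, N m; "eef_pos": TCP position; "tcp_rot": TCP orientation; "force": force on the tool from outside, world axes, zero at the start; "torque": the same for the moment, N m; "opening": finger opening in mm.
Only numpy, scipy, OpenCV 4.12 (cv2) and the standard library are available. Lean on these libraries where they do the work, as an engineer would, in place of code of your own. Each camera call takes 0.05 s, during which the arm holds its last target.

## Working session

There is one attempt and no reset: what is moved stays moved. The work goes in short steps, Python scripts to look and compute and a tool call to move; the robot and the scene stay as the last step left them, time stands still between calls to the robot, and variables do not carry over. Pictures are saved under pics/ and viewed, and the job is handed in when it is done.

Besides the shell and the picture viewer there is one more tool, called after "Request:" as name(argument=value, ...) on one line, values as JSON. move_arm: Moves the arm, as the interface text tells. Its arguments: {"type":"object","properties":{"motion":{"type":"array"},"newtons":{"type":"number"}},"required":["motion"]}

```bash
mkdir -p pics; ls
python3 - <<'E'
from plant import bot, optics, spotter
import cv2
o=bot.get_obs(); print(o)
for n in ("top","side"):
    p,d=optics.capture(n); cv2.imwrite(f"pics/{n}0.png",p[:,:,::-1])
    m=optics.camera_model(n); print(n,m)
    for t in ("stage_mid","board_mid","ball_a","knob_a","fixture_a","lever_a","disc_a"):
        for r in spotter.landmark_of(n,t)[:3]: print(n,t,r)
print(bot.get_obs()["clock"])
E
```

```text
pics
{'clock': 0.0, 'q': array([ 7.08981734e+01,  2.81642544e+01,  8.93489605e+01,  2.13958204e-04,
        6.25499096e+01, -6.04999722e+00]), 'joint_vel': array([ 0.00345816,  0.09382493, -0.04125505, -0.10246223,  0.00367149,
        0.07936224]), 'tau': array([-2.07350320e-03, -6.18458605e+01, -2.61592287e+01, -2.01141679e-04,
        4.07803207e-03, -1.16075614e-05]), 'eef_pos': array([141.10884303, 608.83315347, 404.13347697]), 'tcp_rot': array([[-3.63670631e-04, -9.74165766e-01,  2.25833851e-01],
       [-1.03998345e-03,  2.25834112e-01,  9.74165218e-01],
       [-9.99999393e-01,  1.19411812e-04, -1.09524551e-03]]), 'force': array([-0.36479988, -0.89866847,  0.45901536]), 'torque': array([0.06930169, 0.01321515, 0.04651737]), 'opening': 85.3003371601109}
top {'camera_matrix': array([[390.86968345,   0.        , 277.46555927],
       [  0.        , 390.86968345, 204.63395778],
       [  0.        ,   0.        ,   1.        ]]), 'eye': array([457.49955143,  -2.95140947, 860.18527691]), 'attitude': array([[ 0.00836053, -0.99354585,  0.11312267],
       [-0.99978486, -0.01045286, 
[... 904 characters left out ...]
  0.63709897],
       [ 0.00227462, -0.64495546, -0.76421677]])}
side stage_mid {'centre': [625.9, 146.6, 33.4], 'p': 0.24}
side ball_a {'centre': [624.2, -236.6, 115.2], 'p': 0.75}
side ball_a {'centre': [638.7, 136.9, 113.0], 'p': 0.74}
side knob_a {'centre': [449.1, -264.6, 69.4], 'p': 0.89}
side knob_a {'centre': [473.8, 198.1, 72.7], 'p': 0.87}
side fixture_a {'centre': [520.2, -252.7, 20.3], 'p': 0.88}
side fixture_a {'centre': [545.6, 172.8, 19.1], 'p': 0.55}
side lever_a {'centre': [518.0, -255.3, 66.9], 'p': 0.66}
side lever_a {'centre': [622.1, 145.6, 32.7], 'p': 0.39}
side disc_a {'centre': [627.6, 145.4, 32.1], 'p': 0.9}
side disc_a {'centre': [601.6, -243.5, 37.9], 'p': 0.7}
0.8
```

View pics/top0.png

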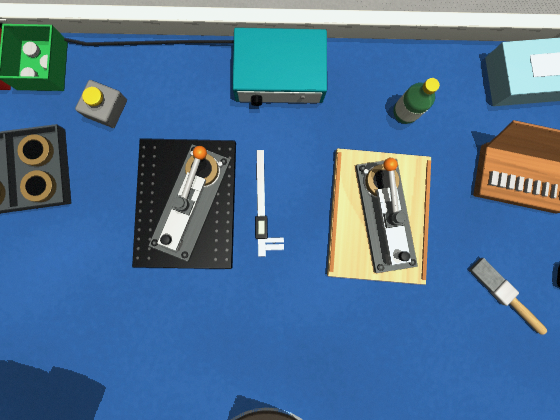

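View pics/side0.png

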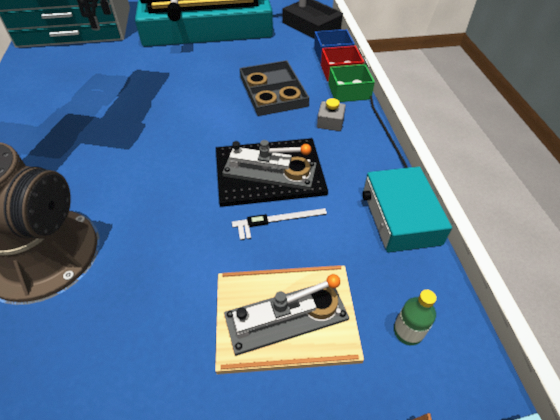

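The black stage is at left in the top view, centred near px (185,204), so its fixture is at y≈+175. Its ball is at px (200,152) and its knob at px (166,240). The board is at right, px (380,217). Next I refine the stage fixture's pose from colour and depth.

```bash
cat > h.py <<'E'
import numpy as np, cv2
from plant import bot, optics, spotter
def cloud(n):
    p,d=optics.capture(n); m=optics.camera_model(n); K=m["camera_matrix"]
    v,u=np.mgrid[0:420,0:560]
    c=np.stack([(u-K[0,2])/K[0,0]*d,(v-K[1,2])/K[1,1]*d,d],-1)
    return p,d,c@m["attitude"].T+m["eye"]
def orange(p,W,d,sel):
    hsv=cv2.cvtColor(p,cv2.COLOR_RGB2HSV)
    m=(hsv[...,0]>3)&(hsv[...,0]<16)&(hsv[...,1]>190)&(hsv[...,2]>140)&(d>0)&sel&(W[...,2]>95)&(W[...,2]<150)
    P=W[m]
    if len(P)<15: return None,len(P)
    # sphere fit with fixed r
    from scipy.optimize import least_squares
    r=least_squares(lambda c:np.linalg.norm(P-c,axis=1)-13.5,P.mean(0)-[0,0,8],loss="soft_l1")
    return r.x,len(P)
E
python3 - <<'E'
from h import *
for n in ("top","side"):
    p,d,W=cloud(n)
    for nm,s in (("stage",W[...,1]>0),("board",W[...,1]<0)):
        print(n,nm,"ball",orange(p,W,d,s))
        # strap: bright, z approx 70.5
    s=(W[...,1]>80)&(W[...,1]<270)&(W[...,0]>400)&(W[...,0]<700)&(d>0)
    q=s&(abs(W[...,2]-70)<5)&(p.min(-1)>120)
    P=W[q]; 
    if len(P)>20:
        xy=P[:,:2].astype(np.float32); print("strap rect",cv2.minAreaRect(xy),len(P),P[:,2].mean())
    # knob top z~104.5 dark, hub
    q=s&(abs(W[...,2]-104.5)<5); P=W[q]; k=P[P[:,0]<510]; print("knob top",np.median(k,0) if len(k) else None,len(k), k.min(0) if len(k) else 0,k.max(0) if len(k) else 0)
    q=s&(abs(W[...,2]-118)<4); P=W[q]; k=P[(P[:,0]<575)]; print("stud top",k.mean(0) if len(k) else None,len(k))
    b=s&(abs(W[...,2]-34)<3); xy=W[b][:,:2].astype(np.float32); print("base",cv2.minAreaRect(xy),len(xy))
E
```

```text
top stage ball (array([643.24106708, 135.79101333, 115.67006256]), 111)
top board ball (array([ 624.53804288, -235.91780793,  115.43817959]), 94)
strap rect ((533.8890380859375, 177.5749053955078), (40.84101104736328, 155.84165954589844), 69.53781127929688) 928 71.06821651551732
knob top [475.00032221 199.07000996 102.8260999 ] 83 [465.47554735 190.78328301  99.62066539] [484.6973776  208.98874923 106.10075664]
stud top [544.92911534 172.94365278 118.35316442] 96
base ((556.5927734375, 168.46177673339844), (90.4094467163086, 234.9039764404297), 69.13772583007812) 2030
side stage ball (array([641.75674873, 134.44896127, 113.29321977]), 53)
side board ball (array([ 623.14976706, -236.73673257,  113.38821746]), 89)
strap rect ((532.3427734375, 176.01019287109375), (44.60462951660156, 156.214599609375), 69.85206604003906) 430 68.93053711184895
knob top [475.21105806 195.41400749 101.05941738] 25 [465.78387498 187.30924638  99.52817678] [481.13929193 206.95063621 103.70513946]
stud top [543.45359074 170.48938527 116.30943398] 38
base ((553.9327392578125, 163.06802368164062), (89.37608337402344, 235.404541015625), 70.41512298583984) 871
```

```bash
cat >> h.py <<'E'
from scipy.spatial.transform import Rotation as Rn
S=np.array([544.5,172.0]); ANG=-20.5
def delta(pos,yaw,o=None):
    """tool-axis shift+rotvec from current measured pose to TCP pos with jaw(z) yaw, pointing down"""
    o=o or bot.get_obs(); R=o["tcp_rot"]; z=np.array([np.cos(np.radians(yaw)),np.sin(np.radians(yaw)),0]); x=np.array([0,0,-1.]); y=np.cross(z,x)
    T=np.stack([x,y,z],1); return np.r_[R.T@(np.array(pos)-o["eef_pos"]),Rn.from_matrix(R.T@T).as_rotvec()].round(3)
def polar(r,ang): a=np.radians(ANG+ang); return S+r*np.array([np.cos(a),np.sin(a)])
E
python3 - <<'E'
from h import *
print(delta([*polar(72,0),404.7],69.5))
E
```

```text
[ 7.00000e-03 -5.63007e+02 -3.43815e+02  1.30000e-01  0.00000e+00
 -0.00000e+00]
```

Request:
move_arm(motion=[[0,-43,-26,0.13,0,0,40],[0,-86,-52,0.13,0,0,40],[0,-129,-79,0.13,0,0,40],[0,-172,-105,0.13,0,0,40],[0,-215,-131,0.13,0,0,40],[0,-258,-157,0.13,0,0,40],[0,-301,-183,0.13,0,0,40],[0,-344,-210,0.13,0,0,40],[0,-387,-236,0.13,0,0,40],[0,-430,-262,0.13,0,0,40],[0,-473,-288,0.13,0,0,40],[0,-500,-305,0.13,0,0,40]])

```text
clock: 2.1
eef_pos: [561.1, 196.4, 404.7]
tcp_rot: [[0.001, -0.936, 0.352], [0.0, 0.352, 0.936], [-1.0, -0.0, 0.0]]
force: [-0.3, 1.7, 0.2]
opening: 40.1
```

Run:
```python
from h import *
print(delta([*polar(72,0),404.7],69.5), delta([*polar(72,0),330],69.5),bot.get_obs()["q"])
```

```text
[ 5.0000e-02 -6.5004e+01 -2.8612e+01 -1.0000e-03  0.0000e+00  0.0000e+00] [ 7.4750e+01 -6.4967e+01 -2.8627e+01 -1.0000e-03  0.0000e+00  0.0000e+00] [ 1.29290433e+01  2.56330929e+01  9.37523944e+01 -7.34362646e-03
  6.05851836e+01 -5.64850248e+01]
```

Request:
move_arm(motion=[[0,-33,-15,0,0,0,40],[20,-65,-29,0,0,0,40],[60,-65,-29,0,0,0,40],[75,-65,-29,0,0,0,40],[75,-65,-29,0,0,0,40],[75,-65,-29,0,0,0,40]])

```text
clock: 2.7
eef_pos: [610.3, 149.0, 330.3]
tcp_rot: [[0.0, -0.937, 0.35], [0.0, 0.35, 0.937], [-1.0, -0.0, 0.0]]
force: [0.6, -0.4, 0.8]
opening: 40.2
```

Run:
```python
from h import *
print(delta([*polar(72,0),330],69.5))
p,d=optics.capture("wrist"); cv2.imwrite("pics/w1.png",p[:,:,::-1])
p,d,W=cloud("side"); cv2.imwrite("pics/s1.png",cv2.resize(p[60:260,160:400,::-1],None,fx=3,fy=3))
```

```text
[ 0.265 -2.348 -1.512  0.     0.     0.   ]
```

View pics/w1.png

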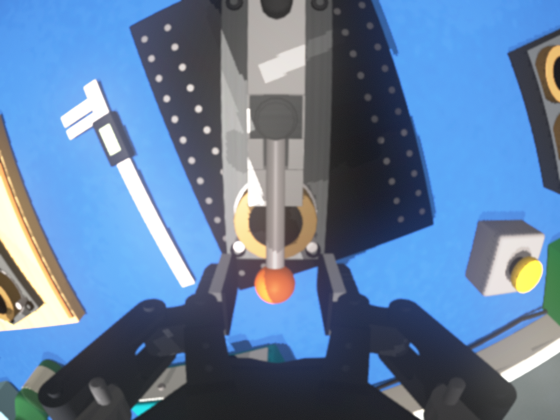

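View pics/s1.png

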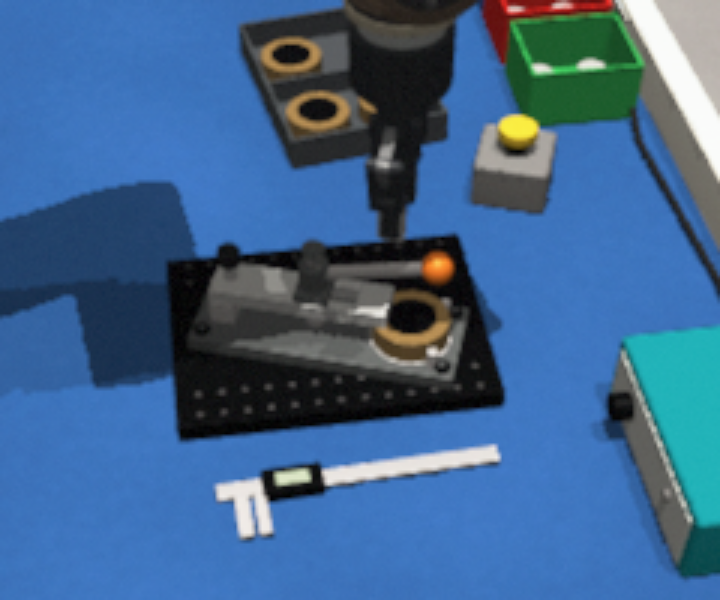

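The wrist view shows the lever bar at px x≈275, midway between the fingers at 225 and 330, with the ball at (274,284). The jaws straddle the lever, so I descend.

Request:
move_arm(motion=[[25,-2,-1.5,0,0,0,40],[50,-2,-1.5,0,0,0,40],[65,-2,-1.5,0,0,0,40],[75,-2,-1.5,0,0,0,40],[75,-2,-1.5,0,0,0,40],[75,-2,-1.5,0,0,0,40],[75,-2,-1.5,0,0,0,40]])

```text
clock: 3.5
eef_pos: [611.6, 146.9, 255.7]
tcp_rot: [[0.002, -0.937, 0.35], [0.0, 0.35, 0.937], [-1.0, -0.001, 0.001]]
force: [-0.4, -0.0, -0.4]
opening: 39.9
```

Run:
```python
from h import *
o=bot.get_obs();print(delta([*polar(72,0),255],69.5),o["force"],o["torque"])
p,d=optics.capture("wrist"); cv2.imwrite("pics/w2.png",p[:,:,::-1])
```

```text
[ 0.748 -0.336  0.021  0.     0.001  0.001] [-0.42850409 -0.04494076 -0.44619709] [ 0.00779103 -0.01337314 -0.03215916]
```

View pics/w2.png

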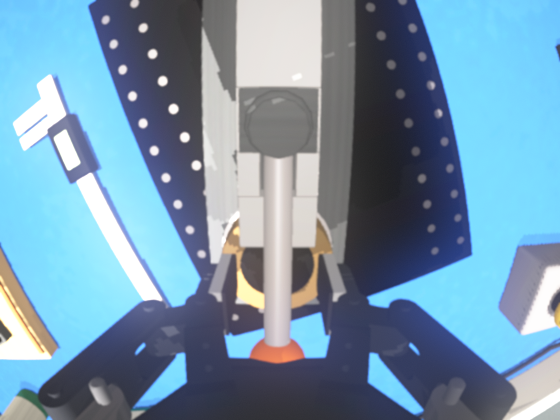

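Request:
move_arm(motion=[[0,0,6,0,0,0,40],[0,0,11,0,0,0,40],[0,0,11.5,0,0,0,40],[0,0,12,0,0,0,40],[0,0,12,0,0,0,40]])

```text
clock: 4.05
eef_pos: [615.6, 158.1, 254.6]
tcp_rot: [[-0.0, -0.937, 0.35], [0.0, 0.35, 0.937], [-1.0, 0.0, 0.0]]
force: [-0.8, -0.7, 0.5]
opening: 40.1
```

Request:
move_arm(motion=[[0,0,0.5,0,0,0,40],[0,0,1,0,0,0,40],[0,0,1,0,0,0,40]])

```text
clock: 4.35
eef_pos: [616.0, 158.9, 254.7]
tcp_rot: [[0.0, -0.937, 0.35], [0.0, 0.35, 0.937], [-1.0, 0.0, 0.0]]
force: [0.2, 0.4, -0.4]
opening: 39.9
```

Request:
move_arm(motion=[[0,0,0.5,0,0,0,40],[0,0,1,0,0,0,40],[0,0,1,0,0,0,40]])

```text
clock: 4.65
eef_pos: [616.3, 160.0, 254.7]
tcp_rot: [[0.0, -0.937, 0.35], [0.0, 0.35, 0.937], [-1.0, 0.0, 0.0]]
force: [-0.9, -0.5, 0.1]
opening: 40.1
```

No contact yet, so I continue in 1 mm steps.

Request:
move_arm(motion=[[0,0,0.5,0,0,0,40],[0,0,1,0,0,0,40],[0,0,1,0,0,0,40]])

```text
clock: 4.95
eef_pos: [616.7, 160.7, 254.7]
tcp_rot: [[-0.0, -0.937, 0.35], [-0.0, 0.35, 0.937], [-1.0, 0.0, -0.0]]
force: [-0.8, -1.7, 0.2]
opening: 40.2
```

Request:
move_arm(motion=[[0,0,0.5,0,0,0,40],[0,0,0.5,0,0,0,40]])

```text
clock: 5.15
eef_pos: [616.8, 161.1, 254.7]
tcp_rot: [[-0.0, -0.937, 0.35], [-0.0, 0.35, 0.937], [-1.0, 0.0, -0.0]]
force: [-0.9, -4.0, 0.0]
opening: 39.6
```

Request:
move_arm(motion=[[0,0,0.5,0,0,0,40],[0,0,0.5,0,0,0,40]])

```text
clock: 5.35
eef_pos: [617.0, 161.5, 254.7]
tcp_rot: [[-0.0, -0.937, 0.35], [-0.0, 0.35, 0.937], [-1.0, 0.0, -0.001]]
force: [-1.9, -7.0, 1.5]
opening: 39.9
```

Request:
move_arm(motion=[[0,0,0.5,0,0,0,40],[0,0,0.5,0,0,0,40]])

```text
clock: 5.55
eef_pos: [617.1, 161.8, 254.6]
tcp_rot: [[-0.001, -0.937, 0.35], [-0.001, 0.35, 0.937], [-1.0, 0.0, -0.001]]
force: [-1.7, -7.1, 1.7]
opening: 40.1
```

Request:
move_arm(motion=[[0,0,0.5,0,0,0,40],[0,0,0.5,0,0,0,40]])

```text
clock: 5.75
eef_pos: [617.3, 162.1, 254.6]
tcp_rot: [[-0.001, -0.937, 0.35], [-0.001, 0.35, 0.937], [-1.0, 0.0, -0.001]]
force: [-1.9, -9.4, 0.7]
opening: 40.3
```

Request:
move_arm(motion=[[0,0,0.5,0,0,0,40],[0,0,0.5,0,0,0,40]])

```text
clock: 5.95
eef_pos: [617.4, 162.4, 254.6]
tcp_rot: [[-0.001, -0.937, 0.35], [-0.001, 0.35, 0.937], [-1.0, 0.001, -0.002]]
force: [-2.5, -9.5, 1.9]
opening: 40.2
```

Request:
move_arm(motion=[[0,0,0.5,0,0,0,40],[0,0,0.5,0,0,0,40]])

```text
clock: 6.15
eef_pos: [617.6, 162.7, 254.6]
tcp_rot: [[-0.001, -0.937, 0.35], [-0.002, 0.35, 0.937], [-1.0, 0.001, -0.002]]
force: [-1.5, -11.4, 1.2]
opening: 40.1
```

Run:
```python
from h import *
p,d=optics.capture("wrist"); cv2.imwrite("pics/w3.png",p[:,:,::-1])
p,d,W=cloud("side"); print(orange(p,W,d,W[...,1]>0)); 
p,d,W=cloud("top"); print(orange(p,W,d,W[...,1]>0)); o=bot.get_obs(); print(o["force"],o["torque"])
```

```text
(array([641.48506119, 134.01281867, 113.58514707]), 59)
(array([643.04699249, 137.07540098, 116.8641208 ]), 34)
[ -3.06016609 -10.55301247   1.95991006] [-1.69045104  0.40455258  0.04969246]
```

View pics/w3.png

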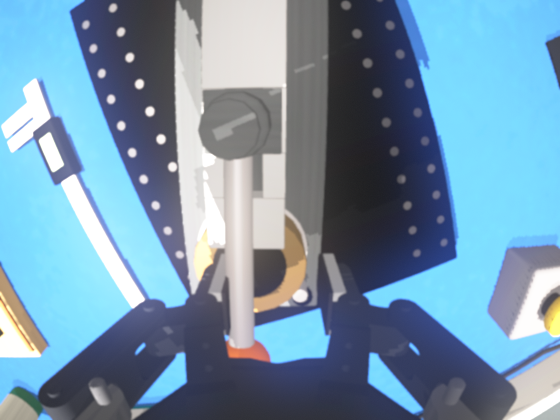

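The ball has not moved by either camera at about 11 N, which is more than the 8.3 N that friction alone would need here. In the wrist view the bar leans on the left finger at px x≈235. That is the tightening way, so I back off and push the other way.

Request:
move_arm(motion=[[0,0,-6,0,0,0,40],[0,0,-14,0,0,0,40],[0,0,-22,0,0,0,40],[0,0,-27,0,0,0,40],[0,0,-28,0,0,0,40],[0,0,-29,0,0,0,40],[0,0,-29,0,0,0,40]])

```text
clock: 7.0
eef_pos: [607.6, 136.6, 254.7]
tcp_rot: [[0.0, -0.937, 0.35], [0.0, 0.35, 0.937], [-1.0, -0.0, 0.0]]
force: [-0.1, -0.3, 0.2]
opening: 39.4
```

Request:
move_arm(motion=[[0,0,-0.5,0,0,0,40],[0,0,-1,0,0,0,40],[0,0,-1,0,0,0,40]])

```text
clock: 7.3
eef_pos: [607.2, 135.6, 254.7]
tcp_rot: [[0.0, -0.937, 0.35], [0.0, 0.35, 0.937], [-1.0, 0.0, 0.0]]
force: [0.4, 0.7, 0.2]
opening: 39.9
```

Request:
move_arm(motion=[[0,0,-0.5,0,0,0,40],[0,0,-1,0,0,0,40],[0,0,-1,0,0,0,40]])

```text
clock: 7.6
eef_pos: [606.8, 134.6, 254.7]
tcp_rot: [[0.0, -0.937, 0.35], [0.0, 0.35, 0.937], [-1.0, 0.0, 0.0]]
force: [0.2, -0.9, -0.0]
opening: 40.0
```

Request:
move_arm(motion=[[0,0,-0.5,0,0,0,40],[0,0,-1,0,0,0,40],[0,0,-1,0,0,0,40]])

```text
clock: 7.9
eef_pos: [606.5, 133.8, 254.7]
tcp_rot: [[0.0, -0.937, 0.35], [0.0, 0.35, 0.937], [-1.0, -0.0, 0.0]]
force: [0.5, 3.4, 0.1]
opening: 40.1
```

Request:
move_arm(motion=[[0,0,-0.5,0,0,0,40],[0,0,-1,0,0,0,40],[0,0,-1,0,0,0,40]])

```text
clock: 8.2
eef_pos: [606.3, 133.1, 254.8]
tcp_rot: [[0.001, -0.937, 0.35], [0.001, 0.35, 0.937], [-1.0, -0.001, 0.001]]
force: [1.7, 5.7, -0.2]
opening: 39.9
```

Request:
move_arm(motion=[[0,0,-0.5,0,0,0,40],[0,0,-1,0,0,0,40],[0,0,-1,0,0,0,40]])

```text
clock: 8.5
eef_pos: [606.0, 132.4, 254.9]
tcp_rot: [[0.001, -0.937, 0.35], [0.001, 0.35, 0.937], [-1.0, -0.001, 0.002]]
force: [2.4, 7.7, -0.8]
opening: 40.3
```

Request:
move_arm(motion=[[0,0,-0.5,0,0,0,40],[0,0,-1,0,0,0,40],[0,0,-1,0,0,0,40]])

```text
clock: 8.8
eef_pos: [605.7, 131.5, 254.9]
tcp_rot: [[0.002, -0.937, 0.35], [0.001, 0.35, 0.937], [-1.0, -0.001, 0.002]]
force: [3.1, 8.5, -1.1]
opening: 40.3
```

Request:
move_arm(motion=[[0,0,-0.5,0,0,0,40],[0,0,-1,0,0,0,40],[0,0,-1,0,0,0,40]])

```text
clock: 9.1
eef_pos: [605.4, 130.6, 254.9]
tcp_rot: [[0.002, -0.937, 0.35], [0.001, 0.35, 0.937], [-1.0, -0.001, 0.002]]
force: [3.1, 8.2, -0.8]
opening: 40.2
```

The force plateaus at about 8.5–9 N and the arm now moves the full commanded amount, so this way (clockwise from above) turns. I work out the arc rows about the stud.

```bash
cat >> h.py <<'E'
def arc(step,n,S=S):
    o=bot.get_obs(); c=(o["tcp_rot"].T@np.r_[S-o["eef_pos"][:2],0])[1:]
    r=[]
    for i in range(1,n+1):
        a=np.radians(step*i); R=np.array([[np.cos(a),-np.sin(a)],[np.sin(a),np.cos(a)]]); p=c-R@c
        r.append([0,round(p[0],1),round(p[1],1),round(a,3),0,0])
    return r
E
python3 - <<'E'
from h import *
print(arc(4,12)); p,d,W=cloud("side"); print(orange(p,W,d,W[...,1]>0))
E
```

```text
[[0, np.float64(1.4), np.float64(-4.9), np.float64(0.07), 0, 0], [0, np.float64(3.1), np.float64(-9.8), np.float64(0.14), 0, 0], [0, np.float64(5.2), np.float64(-14.5), np.float64(0.209), 0, 0], [0, np.float64(7.6), np.float64(-19.0), np.float64(0.279), 0, 0], [0, np.float64(10.3), np.float64(-23.4), np.float64(0.349), 0, 0], [0, np.float64(13.3), np.float64(-27.6), np.float64(0.419), 0, 0], [0, np.float64(16.6), np.float64(-31.5), np.float64(0.489), 0, 0], [0, np.float64(20.1), np.float64(-35.2), np.float64(0.559), 0, 0], [0, np.float64(23.9), np.float64(-38.7), np.float64(0.628), 0, 0], [0, np.float64(28.0), np.float64(-41.9), np.float64(0.698), 0, 0], [0, np.float64(32.2), np.float64(-44.8), np.float64(0.768), 0, 0], [0, np.float64(36.6), np.float64(-47.4), np.float64(0.838), 0, 0]]
(array([640.4133926 , 132.66212856, 113.68740373]), 49)
```

Request:
move_arm(motion=[[0,1.4,-4.9,0.07,0,0,40],[0,3.1,-9.8,0.14,0,0,40],[0,5.2,-14.5,0.21,0,0,40],[0,7.6,-19,0.28,0,0,40],[0,7.6,-19,0.28,0,0,40]])

```text
clock: 9.65
eef_pos: [591.4, 115.1, 255.0]
tcp_rot: [[0.002, -0.802, 0.598], [0.001, 0.598, 0.802], [-1.0, -0.001, 0.002]]
force: [1.8, 7.3, 0.1]
opening: 39.8
```

Run:
```python
from h import *
for r in arc(4,12): print(*r)
p,d,W=cloud("side"); print(orange(p,W,d,W[...,1]>0))
p,d,W=cloud("top"); print(orange(p,W,d,W[...,1]>0))
```

```text
0 1.4 -5.0 0.07 0 0
0 3.1 -9.8 0.14 0 0
0 5.2 -14.5 0.209 0 0
0 7.6 -19.1 0.279 0 0
0 10.3 -23.4 0.349 0 0
0 13.3 -27.6 0.419 0 0
0 16.6 -31.5 0.489 0 0
0 20.2 -35.3 0.559 0 0
0 24.0 -38.7 0.628 0 0
0 28.1 -41.9 0.698 0 0
0 32.3 -44.8 0.768 0 0
0 36.8 -47.4 0.838 0 0
(array([624.34758647, 106.10584548, 114.29184508]), 51)
(None, 0)
```

Request:
move_arm(motion=[[0,1.4,-5,0.07,0,0,40],[0,3.1,-9.8,0.14,0,0,40],[0,5.2,-14.5,0.21,0,0,40],[0,7.6,-19.1,0.28,0,0,40],[0,10.3,-23.4,0.35,0,0,40],[0,13.3,-27.6,0.42,0,0,40],[0,16.6,-31.5,0.49,0,0,40],[0,20.2,-35.3,0.56,0,0,40],[0,24,-38.7,0.63,0,0,40],[0,28,-41.9,0.7,0,0,40],[0,32.3,-44.8,0.77,0,0,40],[0,36.8,-47.4,0.84,0,0,40]])

```text
clock: 10.95
eef_pos: [534.5, 98.9, 255.5]
tcp_rot: [[0.005, -0.09, 0.996], [0.001, 0.996, 0.09], [-1.0, 0.0, 0.005]]
force: [9.4, 5.4, 0.9]
opening: 39.9
```

Run:
```python
from h import *
for r in arc(4,10): print(*r)
p,d,W=cloud("side"); b=orange(p,W,d,W[...,1]>0); print(b, np.degrees(np.arctan2(*(b[0][:2]-S)[::-1]))-ANG); cv2.imwrite("pics/s4.png",cv2.resize(p[60:260,160:400,::-1],None,fx=3,fy=3))
print(bot.get_obs()["q"])
```

```text
0 1.3 -5.0 0.07 0 0
0 3.0 -9.8 0.14 0 0
0 5.0 -14.6 0.209 0 0
0 7.3 -19.2 0.279 0 0
0 10.0 -23.6 0.349 0 0
0 12.9 -27.8 0.419 0 0
0 16.2 -31.8 0.489 0 0
0 19.7 -35.6 0.559 0 0
0 23.4 -39.1 0.628 0 0
0 27.4 -42.3 0.698 0 0
(array([552.00931905,  67.14623241, 115.08233328]), 65) -65.40363832265211
[ 3.52917878e+00  3.31052419e+01  1.09053003e+02  3.30044100e-02
  3.75772039e+01 -1.41729440e+00]
```

View pics/s4.png

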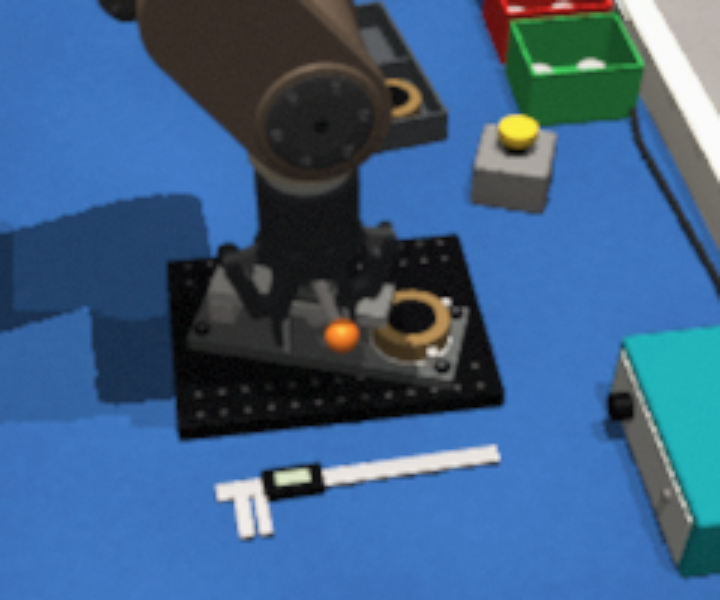

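Request:
move_arm(motion=[[0,1.3,-5,0.07,0,0,40],[0,3,-9.8,0.14,0,0,40],[0,5,-14.6,0.21,0,0,40],[0,7.3,-19.2,0.28,0,0,40],[0,10,-23.6,0.35,0,0,40],[0,12.9,-27.8,0.42,0,0,40],[0,16.2,-31.8,0.49,0,0,40],[0,19.7,-35.6,0.56,0,0,40],[0,23.4,-39.1,0.63,0,0,40],[0,27.4,-42.3,0.7,0,0,40],[0,27.4,-42.3,0.7,0,0,40]])

```text
clock: 12.1
eef_pos: [489.9, 121.9, 255.7]
tcp_rot: [[0.005, 0.572, 0.82], [0.0, 0.82, -0.572], [-1.0, 0.003, 0.004]]
force: [6.8, -2.9, 4.3]
opening: 40.3
```

Run:
```python
from h import *
p,d,W=cloud("side"); b=orange(p,W,d,W[...,1]>0); print(b, np.degrees(np.arctan2(*(b[0][:2]-S)[::-1]))-ANG); cv2.imwrite("pics/s5.png",cv2.resize(p[60:260,160:400,::-1],None,fx=3,fy=3))
print(bot.get_obs()["q"])
```

```text
(array([484.18991917,  85.95997892, 115.67128711]), 64) -104.52868125011845
[ 6.46874203e+00  3.09483444e+01  1.14375890e+02 -5.60518468e-02
  3.43906693e+01  4.13048151e+01]
```

View pics/s5.png

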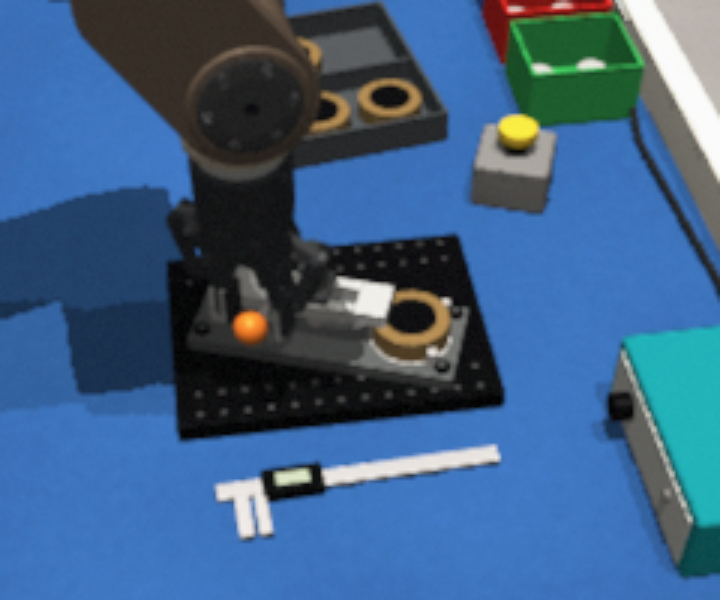

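The lever is at 104.5° (1.82 rad), with the orange ball at px (250,326) in the crop and the disc still seated at (410,325). I release the lever sideways, then rise.

Request:
move_arm(motion=[[0,0,7,0,0,0,40],[0,0,14,0,0,0,40],[0,0,14,0,0,0,40],[-20,0,14,0,0,0,40],[-50,0,14,0,0,0,40],[-80,0,14,0,0,0,40],[-80,0,14,0,0,0,40]])

```text
clock: 12.85
eef_pos: [500.6, 114.0, 337.7]
tcp_rot: [[0.005, 0.57, 0.821], [0.001, 0.821, -0.57], [-1.0, 0.003, 0.004]]
force: [0.5, 0.2, 0.0]
opening: 39.9
```

Run:
```python
from h import *
print(delta([*polar(-40,0),335],69.5),bot.get_obs()["q"])
p,d,W=cloud("side"); b=orange(p,W,d,W[...,1]>0); print(b, np.degrees(np.arctan2(*(b[0][:2]-S)[::-1]))-ANG)
```

```text
[ 2.7230e+00  6.2796e+01 -3.5842e+01 -1.8200e+00  5.0000e-03  1.0000e-03] [5.45163242e+00 2.40475715e+01 1.09226078e+02 4.94670141e-03
 4.64577086e+01 4.02298243e+01]
(array([484.0775258 ,  85.60788886, 115.81322942]), 60) -104.46886660411293
```

Request:
move_arm(motion=[[0,5,-3,-0.14,0,0,0],[0,10,-6,-0.28,0,0,0],[0,16,-9,-0.42,0,0,0],[0,21,-12,-0.56,0,0,0],[0,26,-15,-0.7,0,0,0],[0,31,-18,-0.84,0,0,0],[0,36,-21,-0.98,0,0,0],[0,42,-24,-1.12,0,0,0],[0,47,-27,-1.26,0,0,0],[0,52,-30,-1.4,0,0,0],[0,57,-33,-1.54,0,0,0],[0,62.8,-35.8,-1.68,0,0,0]])

```text
clock: 14.1
eef_pos: [506.6, 186.1, 333.3]
tcp_rot: [[-0.002, -0.881, 0.473], [-0.001, 0.473, 0.881], [-1.0, 0.002, -0.002]]
force: [0.5, 0.6, -0.6]
opening: 0.2
```

Run:
```python
from h import *
print(delta([*polar(-40,0),335],69.5),bot.get_obs()["q"])
```

```text
[-1.716e+00 -4.460e-01  1.320e-01 -1.340e-01 -1.000e-03 -2.000e-03] [ 1.31575988e+01  2.62967381e+01  1.05837271e+02  3.88833850e-03
  4.80067693e+01 -4.86477081e+01]
```

Request:
move_arm(motion=[[0,-0.5,0,-0.134,0,0,0],[20,-0.5,0,-0.134,0,0,0],[40,-0.5,0,-0.134,0,0,0],[40,-0.5,0,-0.134,0,0,0]])

```text
clock: 14.5
eef_pos: [506.6, 185.6, 291.6]
tcp_rot: [[-0.006, -0.935, 0.356], [-0.001, 0.356, 0.935], [-1.0, 0.005, -0.003]]
force: [-0.4, 0.0, 0.5]
opening: 0.2
```

Run:
```python
from h import *
print(delta([*polar(-40,0),253],69.5))
p,d=optics.capture("wrist"); cv2.imwrite("pics/w6.png",p[:,:,::-1])
p,d=optics.capture("top"); cv2.imwrite("pics/t6.png",cv2.resize(p[110:310,90:290,::-1],None,fx=3,fy=3))
```

```text
[ 3.8641e+01 -4.3400e-01  7.0100e-01 -6.0000e-03 -3.0000e-03 -5.0000e-03]
```

View pics/w6.png

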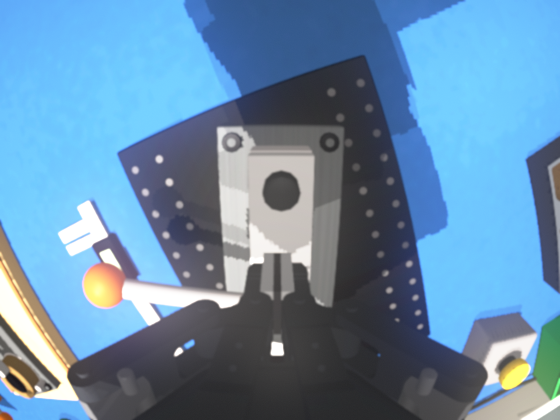

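View pics/t6.png

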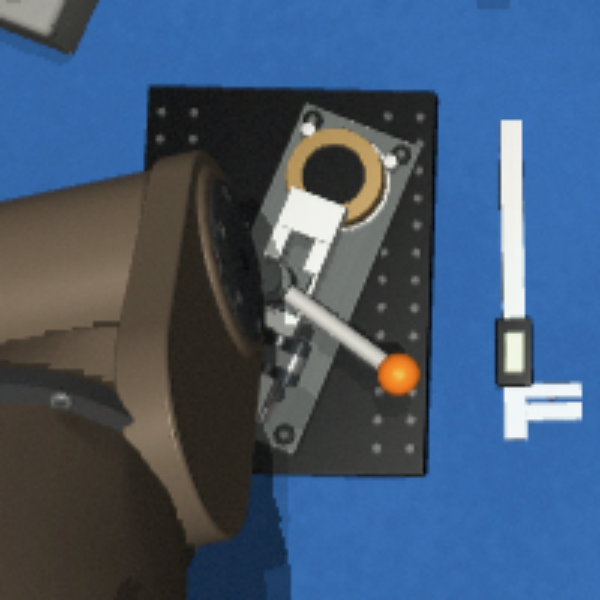

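The closed fingers, at px (278,260) in the wrist view, point at the strap between the knob (281,190) and the hub. The ball and bar stay well aside. I descend.

Request:
move_arm(motion=[[15,-0.4,0.7,0,0,0,0],[28,-0.4,0.7,0,0,0,0],[38,-0.4,0.7,0,0,0,0],[38,-0.4,0.7,0,0,0,0],[38,-0.4,0.7,0,0,0,0]])

```text
clock: 15.1
eef_pos: [508.0, 186.3, 256.8]
tcp_rot: [[-0.0, -0.935, 0.356], [0.0, 0.356, 0.935], [-1.0, 0.0, -0.0]]
force: [0.0, 0.4, -0.0]
opening: -0.2
```

Run:
```python
from h import *
print(delta([*polar(-40,0),253],69.5),delta([*polar(-79,0),253],69.5))
```

```text
[ 3.785  0.768 -0.602 -0.006 -0.    -0.   ] [ 3.7930e+00  3.9767e+01 -8.3600e-01 -6.0000e-03 -0.0000e+00 -0.0000e+00]
```

Request:
move_arm(motion=[[2,5,-0.5,-0.006,0,0,0],[2,9,-0.5,-0.006,0,0,0],[2,12,-0.5,-0.006,0,0,0],[2,14,-0.5,-0.006,0,0,0],[2,16,-0.5,-0.006,0,0,0],[2,17,-0.5,-0.006,0,0,0],[2,18,-0.5,-0.006,0,0,0],[2,18,-0.5,-0.006,0,0,0]])

```text
clock: 15.9
eef_pos: [490.9, 192.2, 254.8]
tcp_rot: [[0.001, -0.937, 0.35], [0.0, 0.35, 0.937], [-1.0, -0.0, 0.0]]
force: [2.3, -1.2, 1.6]
opening: -0.2
```

Request:
move_arm(motion=[[0,1.5,0,0,0,0,0],[0,3,0,0,0,0,0],[0,4,0,0,0,0,0]])

```text
clock: 16.2
eef_pos: [487.1, 193.7, 254.8]
tcp_rot: [[0.0, -0.937, 0.35], [0.0, 0.35, 0.937], [-1.0, -0.0, 0.0]]
force: [2.4, -0.1, 0.9]
opening: 0.1
```

The force is a steady ~2.5 N, so the strap is sliding. I push on.

Request:
move_arm(motion=[[0,2,0,0,0,0,0],[0,4,0,0,0,0,0],[0,6,0,0,0,0,0],[0,8,0,0,0,0,0],[0,10,0,0,0,0,0],[0,11.5,0,0,0,0,0],[0,13,0,0,0,0,0],[0,13,0,0,0,0,0]])

```text
clock: 17.0
eef_pos: [474.7, 198.2, 254.6]
tcp_rot: [[-0.001, -0.937, 0.35], [-0.0, 0.35, 0.937], [-1.0, 0.0, -0.0]]
force: [1.9, 0.4, 0.3]
opening: 0.2
```

Run:
```python
from h import *
print(delta([*polar(-79,0),253],69.5))
for n in ("side","top"):
    p,d,W=cloud(n); cv2.imwrite(f"pics/{n}7.png",cv2.resize(p[100:300,90:350,::-1],None,fx=3,fy=3))
    b=orange(p,W,d,W[...,1]>0); print(b)
    s=(W[...,1]>80)&(W[...,1]<270)&(W[...,0]>400)&(W[...,0]<700)&(d>0)&(abs(W[...,2]-70)<5)&(p.min(-1)>120)
    P=W[s][:,:2]-S; a=np.radians(ANG); x=P@[np.cos(a),np.sin(a)]; y=P@[-np.sin(a),np.cos(a)]; print("strap front x",np.percentile(x[abs(y)<22],[95,98,99.5]))
```

```text
[ 1.634  4.433 -0.117  0.    -0.    -0.   ]
(array([483.56460273,  84.83926787, 115.84863963]), 60)
strap front x [41.7235791  43.50136657 44.55950687]
(array([484.83297927,  87.2494239 , 117.91854808]), 118)
strap front x [42.76589333 44.43449701 45.03488727]
```

View pics/side7.png

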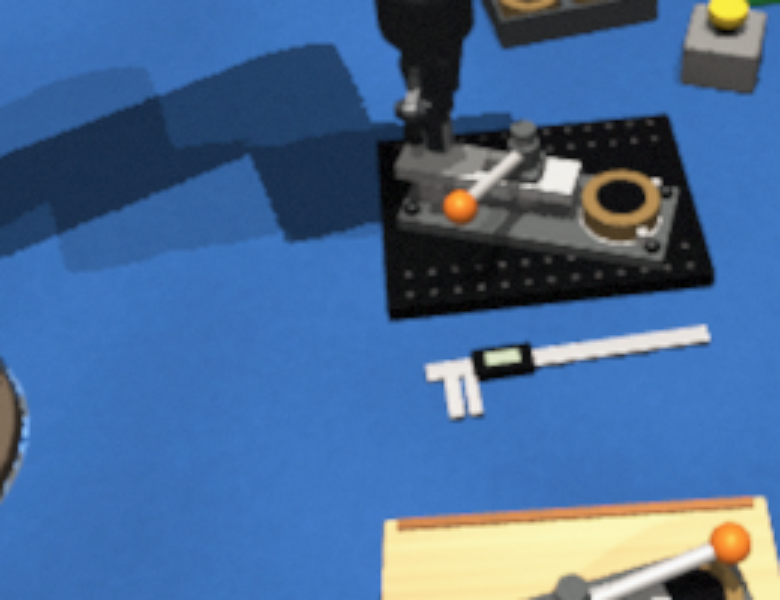

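The strap front is now at x≈45 and the disc edge at 51, so it has slid about 21 mm. I push 3.5 mm more, short of the 28 mm stop, then back off and rise.

Request:
move_arm(motion=[[0,1,0,0,0,0,0],[0,2,0,0,0,0,0],[0,3,0,0,0,0,0],[0,3.5,0,0,0,0,0],[0,3.5,0,0,0,0,0]])

```text
clock: 17.6
eef_pos: [471.5, 199.4, 254.6]
tcp_rot: [[-0.0, -0.937, 0.35], [-0.0, 0.35, 0.937], [-1.0, 0.0, -0.0]]
force: [1.5, -0.8, -1.7]
opening: 0.1
```

Request:
move_arm(motion=[[0,-4,0,0,0,0,0],[0,-10,0,0,0,0,0],[0,-15,0,0,0,0,0],[0,-15,0,0,0,0,0],[-20,-15,0,0,0,0,0],[-50,-15,0,0,0,0,0],[-90,-15,0,0,0,0,0],[-120,-15,0,0,0,0,0],[-120,-15,0,0,0,0,0]])

```text
clock: 18.5
eef_pos: [485.9, 194.2, 378.3]
tcp_rot: [[0.006, -0.937, 0.35], [0.002, 0.35, 0.937], [-1.0, -0.005, 0.004]]
force: [0.4, 0.1, -1.1]
opening: 0.2
```

Run:
```python
from h import *
for n in ("side","top"):
    p,d,W=cloud(n); cv2.imwrite(f"pics/{n}8.png",cv2.resize(p[100:300,90:350,::-1],None,fx=3,fy=3))
    b=orange(p,W,d,W[...,1]>0); print(b, b[0] is not None and np.degrees(np.arctan2(*(b[0][:2]-S)[::-1]))-ANG, "board",orange(p,W,d,W[...,1]<0))
    s=(W[...,1]>80)&(W[...,1]<270)&(W[...,0]>400)&(W[...,0]<700)&(d>0)&(abs(W[...,2]-70)<5)&(p.min(-1)>120)
    P=W[s][:,:2]-S; a=np.radians(ANG); x=P@[np.cos(a),np.sin(a)]; y=P@[-np.sin(a),np.cos(a)]; print("strap front x",np.percentile(x[abs(y)<22],[95,98,99.5]))
    print([r for r in spotter.landmark_of(n,"disc_a")],[r for r in spotter.landmark_of(n,"knob_a")])
o=bot.get_obs(); print(o["clock"],o["force"],o["joint_vel"])
```

```text
(array([483.4128925 ,  85.15852743, 115.66902817]), 59) -104.62379631517318 board (array([ 623.1152344 , -236.60021547,  113.69178688]), 89)
strap front x [37.85412759 40.10626286 41.30334811]
[{'centre': [625.0, 143.9, 35.3], 'p': 0.87}, {'centre': [604.7, -241.0, 35.5], 'p': 0.56}] [{'centre': [449.8, 206.4, 75.4], 'p': 0.88}, {'centre': [521.2, -254.4, 67.1], 'p': 0.73}, {'centre': [447.1, -267.1, 74.2], 'p': 0.71}]
(array([484.75425428,  87.270931  , 117.9522255 ]), 118) -104.6891448215456 board (array([ 624.25666088, -235.89082684,  115.60289376]), 94)
strap front x [38.57034648 40.50295589 41.66436363]
[{'centre': [602.8, -243.7, 32.5], 'p': 0.98}, {'centre': [624.3, 144.2, 37.4], 'p': 0.83}, {'centre': [545.3, 176.5, 22.7], 'p': 0.27}] [{'centre': [452.1, 209.5, 71.1], 'p': 0.92}, {'centre': [442.9, -266.4, 71.8], 'p': 0.71}]
18.8 [-0.17060499  0.32888518  0.07497998] [ 0.02651034  0.07449121 -0.28943201  0.04930708  0.06174279  0.10688305]
```

View pics/side8.png

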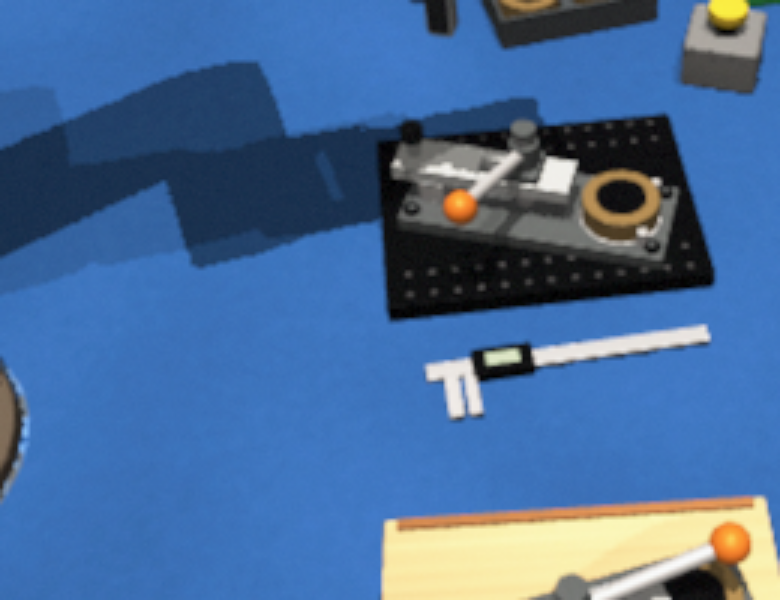

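View pics/top8.png

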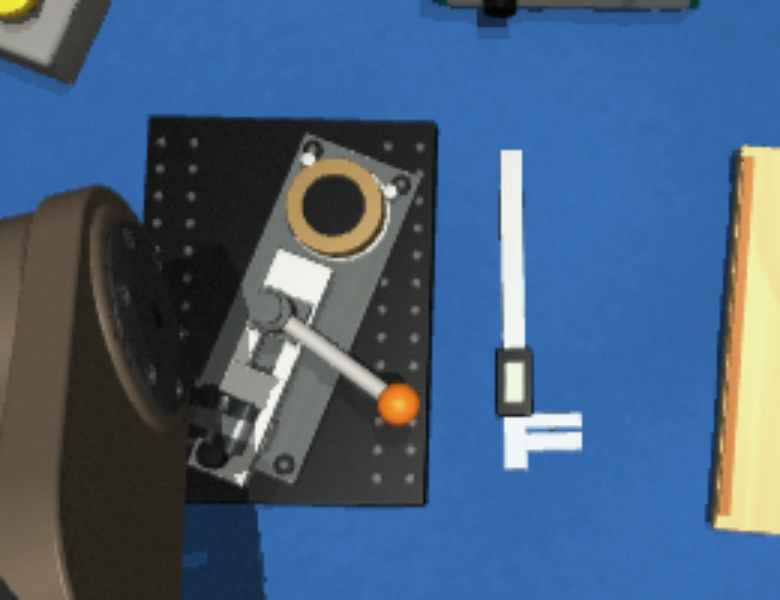

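In both views the strap front (top crop px (300,270)) is about 9 mm short of the disc edge. The disc is still against its pins, the lever is at ~104.6°, and the board's ball is unmoved. The arm is clear, so I hand in.

```bash
python3 -c "
from plant import bot
print(bot.close_job())"
```

```text
the job is handed in; nothing more can be done
None
```

The disc on the black stage plate is unclamped, and the job was handed in at about 19 s of the 51 s allowed.

- **Thread direction:** The first light push, counter-clockwise from above, met a stop at about 11 N with the ball not moving. The other way the nut turned at a steady 8–9 N, so this fixture has the left-hand thread.
- **Nut:** I backed it off clockwise to about 104.6° (1.83 rad). Both cameras agree to within 0.1°.
- **Strap:** I pushed it back by its knob with about 2.5 N. Its front edge went from about 66 mm to 41 mm from the stud, roughly 25 mm of the 28 mm travel. That leaves about 9 mm clear of the disc.
- **Final checks:** The disc is still in its place against the pins, and the spare fixture's ball is where it started. The gripper was raised clear and reads about zero force. Nothing failed; the two cameras differ from each other by about 2 mm, which is within calibration.

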